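Shut the upper paint drawers

ROBOT

A 7-joint arm with a two-finger parallel gripper is mounted at the origin on the work surface. World frame = base frame: x ahead of the robot, y to its left, z up, the work surface at z = 0. Lengths are in m, angles in rad, forces in N, time in s.
With the tool pointing down it reaches from about 0.425 to 0.825 m from the base axis. Payload 3.6 kg.
Tool frame: the origin (TCP) lies at the very end of the fingers, on their centre line; the grasp point (between the pads) lies 19 mm behind it (env.grasp_offset is the distance from the TCP to the grasp point, in m); z points along the fingers, y is the line along which they close (so a half turn about z gives the same grasp; the last joint's range is limited). The gripper opens to 85 mm and grips with 20 to 120 N. Pads are 22 mm wide; open, the fingers measure 114 mm over their backs; the gripper's body (76 mm by 85 mm) begins 54 mm behind the grasp point. The pads swing forward as they close: fully open they stand 13 mm farther back than shut.
Start: joints at [-1.258, 0.615, -0.013, 1.423, 0.008, 1.103, -0.04], TCP at [0.217, 0.613, 0.231] pointing down, gripper open.
Joint ranges: [-3.12, 3.12], [-0.3, 2.06], [-1.34, 1.32], [0.26, 2.42], [-1.36, 4.5], [0.01, 1.98], [-2.84, 2.84]. Speed limits (rad/s): [2.79, 2.79, 3.14, 3.14, 3.14, 3.14, 3.14].

INTERFACE

Orientations are given as a rotation vector (axis times angle).
In Python, from station import env gives the robot as it stands. The module is installed in compiled form; this text tells all that it offers.
- The arm moves only by the tool arm_command, never from a script. Its argument "moves" is a list of rows, each an object with "rotation": the turn, a rotation vector about the world's x, y, z in rad, a list of three; "offset": the shift along the world's x, y, z in m, a list of three; "jaw": the closure, from 0 (fully open) to 1 (shut). In form: [{"rotation": [rx, ry, rz], "offset": [dx, dy, dz], "jaw": jaw}, ...]. A call has 1 to 20 rows; each row shifts and turns the commanded pose from where the row before left it; what a row does not reach is not made up. A row lasts 1/12 s, in which the tool goes at most 41.7 mm and 7.16 degrees, less where a joint would pass 70% of its speed; a pose out of reach is approached as far as the arm can. A call is refused whole if a number of a shift passes 0.0417 or a number of a turn 0.125, either way. A call with a gripper value outside its range is refused whole. The fingers move at their own pace and stop on an object; the grip force is fixed at half the most. Time passes only in rows, so rows that do not move let the fingers close. It gives the time, the measured TCP pose, the force, the opening and the grip force at its end, in the units of the state.
- env.observe(): the state, without advancing time (a new reading comes with each control period).
- env.camera(name): name is "scene" or "side" or "wrist"; returns a dict with "image" (384x512x3 uint8, red, green, blue), "fx", "fy", "cx", "cy" (pixels), "k1" (the pictures are not rectified: a ray, as slopes to the right and down, at radius r is drawn at 1 + k1 r^2 times it, then the intrinsics apply), "pose" (4x4, takes a point from camera to world coordinates). Camera axes: x right, y down, z forward; pixel columns grow to the right and rows downward; lengths in m; the calibration is good to about 2 mm. A picture is of the moment at which its call begins. There is no depth.
- env.sign_off(): hands the job in; it is judged then, once.
The state is a dict: "clock": time; "joint_positions": joint angles; "qvel": joint speeds; "joint_efforts": joint torques, N m; "eef_pos": TCP position; "tool_rot": TCP orientation; "contact_force": force on the tool from outside, world axes, zero at the start; "moment": the same for the moment, N m; "grip_width": finger opening in m; "grasp_force": force on a finger pad.
Only numpy, scipy, OpenCV 4.12 (cv2) and the standard library are available. Lean on these libraries where they do the work, as an engineer would, in place of code of your own. Each camera call takes 0.05 s, during which the arm holds its last target. There are 200 camera calls.

TASK

I have finished with the paints in the top two drawers of the organiser: push the top and the middle drawer fully shut with your fingertips, from the outside and gently, so that the dropper bottles in them stay standing. I am still painting from the bottom drawer, so leave it pulled out as it is. Do not grip or pick up anything, and do not touch the bottles or disturb the saucer, pin vice, jar and knight on the table.

Things in the scene. Friction and masses are not known exactly. Their poses are not given: they have to be found in the camera images.
- organiser: white plastic three-tier stacking organiser standing firm on the table: 180 mm deep (x), 200 wide (y), 222 tall (stacking lugs 4 more). Origin on the table under its centre; x points from front to back, z up. Its open front is the plane x = -90 mm, roughly facing the robot; shut drawers are flush with it. Tiers span heights 6 to 78, 78 to 150, 150 to 222 mm.
- top_drawer (a joint): how far the top drawer is out, in m: 0 is fully shut at its stop, 0.13 fully out; 30 to 55 mm out at the start. It slides straight along the organiser's x with about 1.5 N of friction, some damping, and stays where it is left.
- top_drawer_front (a point): point on the outer face of the top drawer's flat frosted front, mid-width, 179 mm above the table; axes as the organiser's (outside is -x). Front: 3 mm thick, 190 wide, from 25 below to 39 mm above this point, but a 50 mm wide, 14 mm deep finger notch in mid top edge leaves it solid there only to 25 above. Behind it the drawer is open on top; bottles rise to 36 mm above this point.
- middle_drawer (a joint): how far the middle drawer is out, in m: 0 is fully shut at its stop, 0.13 fully out; 47 to 70 mm out at the start. It slides straight along the organiser's x with about 1.5 N of friction, some damping, and stays where it is left.
- middle_drawer_front (a point): point on the outer face of the middle drawer's flat frosted front, mid-width, 107 mm above the table; axes as the organiser's (outside is -x). Front: 3 mm thick, 190 wide, from 25 below to 39 mm above this point, but a 50 mm wide, 14 mm deep finger notch in mid top edge leaves it solid there only to 25 above. Behind it the drawer is open on top; bottles rise to 36 mm above this point.
- bottom_drawer (a joint): how far the bottom drawer is out, in m: 0 is fully shut at its stop, 0.13 fully out; 90 to 115 mm out at the start. It slides straight along the organiser's x with about 1.5 N of friction, some damping, and stays where it is left.
- bottom_drawer_front (a point): point on the outer face of the bottom drawer's flat frosted front, mid-width, 35 mm above the table; axes as the organiser's (outside is -x). Front: 3 mm thick, 190 wide, from 25 below to 39 mm above this point, but a 50 mm wide, 14 mm deep finger notch in mid top edge leaves it solid there only to 25 above. Behind it the drawer is open on top; bottles rise to 36 mm above this point.
- bottle_a: blue dropper bottle, 22 mm across, 58 mm tall with its black nozzle cap, standing loose and upright in the bottom drawer; origin at the centre of its foot
- bottle_b: blue dropper bottle, 22 mm across, 58 mm tall with its black nozzle cap, standing loose and upright in the bottom drawer; origin at the centre of its foot
- bottle_c: blue dropper bottle, 22 mm across, 58 mm tall with its black nozzle cap, standing loose and upright in the bottom drawer; origin at the centre of its foot
- bottle_d: blue dropper bottle, 22 mm across, 58 mm tall with its black nozzle cap, standing loose and upright in the middle drawer; origin at the centre of its foot
- bottle_e: blue dropper bottle, 22 mm across, 58 mm tall with its black nozzle cap, standing loose and upright in the middle drawer; origin at the centre of its foot
- bottle_f: blue dropper bottle, 22 mm across, 58 mm tall with its black nozzle cap, standing loose and upright in the top drawer; origin at the centre of its foot
- bottle_g: blue dropper bottle, 22 mm across, 58 mm tall with its black nozzle cap, standing loose and upright in the top drawer; origin at the centre of its foot
- saucer: white ceramic saucer used as a palette, 128 mm across, 18 mm high, on the table by the front right corner of the organiser, as the robot sees it; origin at the centre of its foot
- pin_vice: black pin vice (small hand drill) lying flat, 130 mm long with its bit, 13 mm thick, on the table ahead of and to the right of the organiser; origin under its middle, x along it
- jar: frosted glass jar with a metal screw lid, 60 mm across, 82 mm tall, on the table by the front left corner of the organiser; origin at the centre of its foot
- knight: grey resin miniature knight on a 40 mm round black base, 66 mm tall, on the table by the front left corner of the organiser; origin at the centre of the base's underside

How it is judged:
At the end, for the whole second after the job is handed in: Top and middle drawers within 4 mm of fully shut and still; the bottom drawer within 10 mm of where it was; every bottle upright (within 0.3 rad) on the floor of its drawer; saucer, pin vice, jar and knight upright and within 10 mm of where they were (value of joint each of top_drawer, middle_drawer below 0.004 m and distance of each of bottom_drawer_front, saucer, jar, pin_vice, knight from where it was at the start of the episode below 0.01 m and velocity of joint top_drawer between -0.005 and 0.005 m/s and velocity of joint middle_drawer between -0.005 and 0.005 m/s and velocity of joint bottom_drawer between -0.005 and 0.005 m/s and angle between each of bottle_a, bottle_b, bottle_c, bottle_d, bottle_e, bottle_f, bottle_g's own z axis and vertical below 0.3 rad and linear speed of each of bottle_a, bottle_b, bottle_c, bottle_d, bottle_e, bottle_f, bottle_g below 0.02 m/s and z of bottle_a in the frame of bottom_drawer_front between -0.03 and -0.014 m and z of bottle_b in the frame of bottom_drawer_front between -0.03 and -0.014 m and z of bottle_c in the frame of bottom_drawer_front between -0.03 and -0.014 m and z of bottle_d in the frame of middle_drawer_front between -0.03 and -0.014 m and z of bottle_e in the frame of middle_drawer_front between -0.03 and -0.014 m and z of bottle_f in the frame of top_drawer_front between -0.03 and -0.014 m and z of bottle_g in the frame of top_drawer_front between -0.03 and -0.014 m and angle between each of saucer, jar, pin_vice, knight's own z axis and vertical below 0.2 rad); the robot touches nothing.
It fails at once if the bottom drawer, still in use, is pushed or pulled more than 10 mm (distance of bottom_drawer_front from where it was at the start of the episode above 0.01 m).
It fails at once if a drawer is gripped or hooked by its front (a finger behind the panel) instead of being pushed from outside ((contact force between the fingers and top_drawer above 1 N and x of the grasp point in the frame of top_drawer_front above -0.003 m) or (contact force between the fingers and middle_drawer above 1 N and x of the grasp point in the frame of middle_drawer_front above -0.003 m) or (contact force between the fingers and bottom_drawer above 1 N and x of the grasp point in the frame of bottom_drawer_front above -0.003 m)).
It fails at once if a bottle is touched by the robot, lifted off its drawer's floor by more than 8 mm, or knocked over (leaning more than 0.5 rad) ((contact force between any of the arm, the fingers and bottle_a above 0.5 N or contact force between the arm and bottle_b above 0.5 N or contact force between the arm and bottle_c above 0.5 N or contact force between the arm and bottle_d above 0.5 N or contact force between the arm and bottle_e above 0.5 N or contact force between the arm and bottle_f above 0.5 N or contact force between the arm and bottle_g above 0.5 N) or (contact force between the fingers and bottle_b above 0.5 N or contact force between the fingers and bottle_c above 0.5 N or contact force between the fingers and bottle_d above 0.5 N or contact force between the fingers and bottle_e above 0.5 N or contact force between the fingers and bottle_f above 0.5 N or contact force between the fingers and bottle_g above 0.5 N or z of any of bottle_a, bottle_b in the frame of bottom_drawer_front above -0.014 m) or (z of bottle_c in the frame of bottom_drawer_front above -0.014 m or z of any of bottle_d, bottle_e in the frame of middle_drawer_front above -0.014 m or z of any of bottle_f, bottle_g in the frame of top_drawer_front above -0.014 m or angle between any of bottle_a, bottle_b, bottle_c's own z axis and vertical above 0.5 rad) or angle between any of bottle_d, bottle_e, bottle_f, bottle_g's own z axis and vertical above 0.5 rad).
It fails at once if the saucer, pin vice, jar or knight is moved more than 10 mm, lifted or tipped (distance of any of saucer, jar, pin_vice, knight from where it was at the start of the episode above 0.01 m or angle between any of saucer, jar, pin_vice, knight's own z axis and vertical above 0.3 rad).
It fails at once if a drawer is rammed: more than 60 N on it (contact force between the fingers and top_drawer above 60 N or contact force between the fingers and middle_drawer above 60 N).
It also fails if it takes over 45 s, if anything falls off the work surface, if the arm or the gripper's body presses on something with over 40 N, if the wrist force passes 120 N, or if a joint passes its speed limit or range.

## Working session

There is one attempt and no reset: what is moved stays moved. The work goes in short steps, Python scripts to look and compute and a tool call to move; the robot and the scene stay as the last step left them, time stands still between calls to the robot, and variables do not carry over. Pictures are saved under pics/ and viewed, at most 10 in all, crops included, and the job is handed in when it is done.

Besides the shell and the picture viewer there is one more tool, called after "Call:" as name(argument=value, ...) on one line, values as JSON. arm_command: Moves the arm, as the interface text tells. Its arguments: {"type":"object","properties":{"moves":{"type":"array","items":{"type":"object","properties":{"rotation":{"type":"array","items":{"type":"number"}},"offset":{"type":"array","items":{"type":"number"}},"jaw":{"type":"number"}}}}},"required":["moves"]}

```bash
mkdir -p pics; python3 - <<'E'
from station import env
import cv2,numpy as np
s=env.observe();print(s['clock'],s['eef_pos'],s['tool_rot'],s['contact_force'],s['grip_width'])
for n in("scene","side"):
    c=env.camera(n);cv2.imwrite(f"pics/{n}0.png",c["image"][:,:,::-1])
    print(n,c['fx'],c['fy'],c['cx'],c['cy'],c['k1'],np.round(c['pose'],4).tolist())
E
```

```text
0.0 [0.21638865 0.61208341 0.23009545] [-0.53102559 -3.09598452  0.00414544] [-0.142682   -0.31645713 -0.15119983] 0.08543837330703834
scene 349.3876798133573 349.3876798133573 256.59558397267716 186.92483637943747 -0.05571706094973796 [[-0.69, 0.6688, -0.2767, 0.8535], [0.7237, 0.633, -0.2748, 0.2268], [-0.0086, -0.3899, -0.9208, 0.9493], [0.0, 0.0, 0.0, 1.0]]
side 377.1535951163747 377.1535951163747 255.6565791445086 185.74164053767407 0.0062153114360242855 [[0.7324, -0.4785, 0.4844, 0.1801], [-0.6809, -0.5141, 0.5216, -0.4668], [-0.0006, -0.7119, -0.7023, 0.6867], [0.0, 0.0, 0.0, 1.0]]
```

View pics/scene0.png

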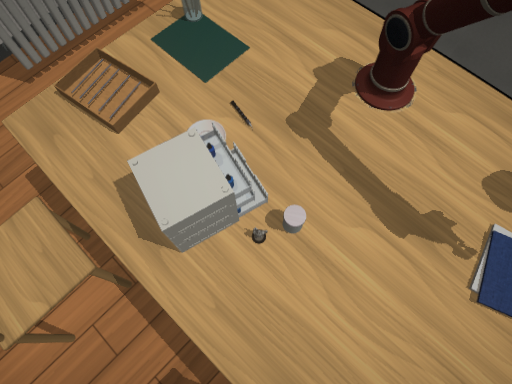

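View pics/side0.png

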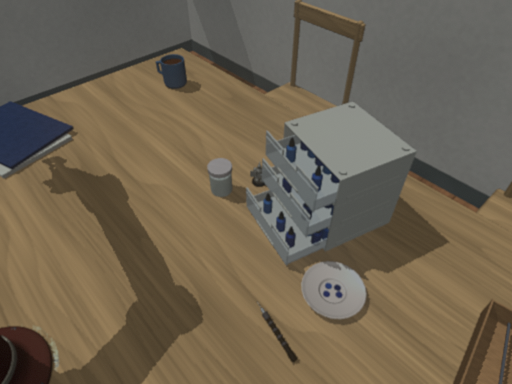

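The scene view shows the organiser top at about (130–237, 128–247), with the drawers open toward the robot. The side view shows its top corners near (285,125), (352,107), (413,150) and (340,178). It also shows the saucer at (334,290), pin vice (278,335), jar (220,177) and knight (258,176). I'll enlarge both views to pick edges.

```bash
python3 - <<'E'
import cv2
a=cv2.imread("pics/side0.png")[95:275,235:425];cv2.imwrite("pics/sidec.png",cv2.resize(a,None,fx=3.15,fy=3.15,interpolation=cv2.INTER_CUBIC))
a=cv2.imread("pics/scene0.png")[95:255,120:320];cv2.imwrite("pics/scenec.png",cv2.resize(a,None,fx=3.5,fy=3.5,interpolation=cv2.INTER_CUBIC))
E
```

```text
(no output)
```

View pics/sidec.png

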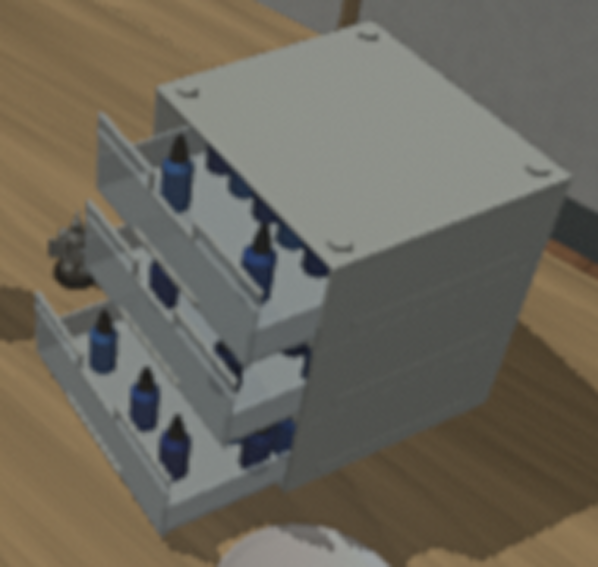

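View pics/scenec.png

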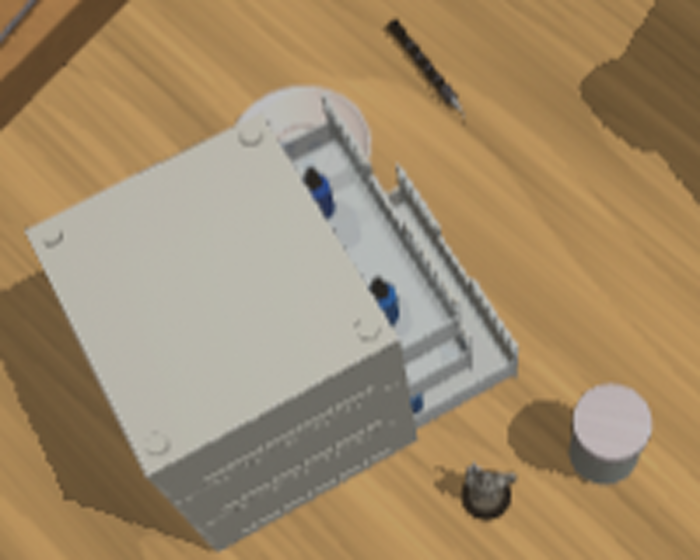

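The crops show the case top corners clearly in both views. In the side crop they are (158,88), (372,22), (570,178) and (330,268). The top drawer's front edge runs (100,115)–(252,308), the middle (87,203)–(233,390) and the bottom (36,293)–(170,490).

```bash
cat > h.py <<'E'
from station import env
import numpy as np,cv2
def ray(c,p):
    K=np.array([[c['fx'],0,c['cx']],[0,c['fy'],c['cy']],[0,0,1]])
    q=cv2.undistortPoints(np.array([[p]],float),K,np.array([c['k1'],0,0,0,0]))[0,0]
    T=c['pose'];return T[:3,3],T[:3,:3]@np.array([q[0],q[1],1])
def onz(c,p,z):
    o,d=ray(c,p);return o+d*(z-o[2])/d[2]
def tri(r1,r2):
    A=np.c_[r1[1],-r2[1]];t=np.linalg.lstsq(A,r2[0]-r1[0],rcond=None)[0]
    a,b=r1[0]+t[0]*r1[1],r2[0]+t[1]*r2[1];return (a+b)/2,np.linalg.norm(a-b)
E
python3 - <<'E'
from h import *
A=env.camera("side");B=env.camera("scene")
sp=lambda p:(p[0]/3.15+235-.34,p[1]/3.15+95-.34)
cp=lambda p:(p[0]/3.5+120-.36,p[1]/3.5+95-.36)
np.set_printoptions(precision=4,suppress=True)
S={'FL':(158,88),'BL':(372,22),'BR':(570,178),'FR':(330,268)}
C={'FL':(400,343),'BL':(150,475),'BR':(27,232),'FR':(270,125)}
P={}
for k in S:
    t,e=tri(ray(A,sp(S[k])),ray(B,cp(C[k])));a=onz(A,sp(S[k]),.222);b=onz(B,cp(C[k]),.222)
    P[k]=(a+b)/2;print(k,t,e,a[:2],b[:2])
ctr=sum(P.values())/4
ux=(P['BL']+P['BR']-P['FL']-P['FR'])[:2];uy=(P['FL']+P['BL']-P['FR']-P['BR'])[:2]
print('c',ctr,'len',np.linalg.norm(ux)/2,np.linalg.norm(uy)/2,'yaw',np.arctan2(ux[1],ux[0]),np.arctan2(-uy[0],uy[1]))
yaw=(np.arctan2(ux[1],ux[0])+np.arctan2(-uy[0],uy[1]))/2
R=np.array([[np.cos(yaw),np.sin(yaw)],[-np.sin(yaw),np.cos(yaw)]])
loc=lambda p:R@(p[:2]-ctr[:2])
for n,p,z in [('top L',(100,115),.218),('top R',(252,308),.218),('mid L',(87,203),.146),('mid R',(233,390),.146),('mid Rb',(222,440),.082),('bot L',(36,293),.074),('bot R',(170,490),.074),('bot Rb',(165,530),.01)]:
    print(n,loc(onz(A,sp(p),z)))
for n,p,z in [('top R',(325,98),.218),('top L',(468,355),.218),('bot R',(400,168),.074),('bot L',(517,355),.074)]:
    print('sc',n,loc(onz(B,cp(p),z)))
for n,p,z in [('jar',(220,167),.082),('knight base',(258,183),.004),('saucer',(334,290),.018),('pv1',(262,308),.01),('pv2',(296,360),.01)]:
    q=onz(A,p,z);print(n,q,loc(q))
E
```

```text
FL [ 0.6794 -0.0197  0.2173] 0.0014020826382915399 [ 0.675  -0.0246] [ 0.6801 -0.0176]
BL [ 0.8494 -0.0698  0.2189] 0.0021615218046086722 [ 0.8461 -0.073 ] [ 0.8487 -0.0677]
BR [ 0.7963 -0.2608  0.2181] 0.0002745422214736689 [ 0.7914 -0.2625] [ 0.7966 -0.258 ]
FR [ 0.6257 -0.2064  0.214 ] 0.004882299549208151 [ 0.6202 -0.2123] [ 0.6268 -0.1996]
c [ 0.7356 -0.1394  0.222 ] len 0.17785501437811516 0.19494660172190045 yaw -0.29533372210314296 -0.279154398187668
top L [-0.1369  0.0883]
top R [-0.1442 -0.1065]
mid L [-0.1459  0.0875]
mid R [-0.1461 -0.1032]
mid Rb [-0.1401 -0.0921]
bot L [-0.1862  0.0889]
bot R [-0.1861 -0.1062]
bot Rb [-0.1789 -0.0949]
sc top R [-0.1313 -0.0916]
sc top L [-0.1222  0.1288]
sc bot R [-0.1815 -0.0933]
sc bot L [-0.1807  0.0973]
jar [0.5781 0.0877 0.082 ] [-0.2154  0.1731]
knight base [0.6623 0.0435 0.004 ] [-0.1221  0.1546]
saucer [ 0.5551 -0.2896  0.018 ] [-0.1305 -0.1952]
pv1 [ 0.4279 -0.2176  0.01  ] [-0.2729 -0.1621]
pv2 [ 0.4045 -0.3279  0.01  ] [-0.2641 -0.2745]
```

Organiser found at about (0.736, -0.140) with yaw about -0.287. The drawers are roughly 47, 55 and 94 mm out, which fits the text. I'll push with shut fingers tilted 45° forward, so the gripper body stays outside the front plane. First move is the transit.

Call:
arm_command(moves=[{"rotation": [0, 0, 0.053], "offset": [0.014, -0.034, 0.0], "jaw": 1}, {"rotation": [-0.022, -0.075, 0], "offset": [0.014, -0.034, 0.0], "jaw": 1}, {"rotation": [-0.022, -0.075, 0], "offset": [0.014, -0.034, 0.0], "jaw": 1}, {"rotation": [-0.022, -0.075, 0], "offset": [0.014, -0.034, 0.0], "jaw": 1}, {"rotation": [-0.022, -0.075, 0], "offset": [0.014, -0.034, 0.0], "jaw": 1}, {"rotation": [-0.022, -0.075, 0], "offset": [0.014, -0.034, 0.0], "jaw": 1}, {"rotation": [-0.022, -0.075, 0], "offset": [0.014, -0.034, 0.0], "jaw": 1}, {"rotation": [-0.022, -0.075, 0], "offset": [0.014, -0.034, 0.0], "jaw": 1}, {"rotation": [-0.022, -0.075, 0], "offset": [0.014, -0.034, 0.0], "jaw": 1}, {"rotation": [-0.022, -0.075, 0], "offset": [0.014, -0.034, 0.0], "jaw": 1}, {"rotation": [-0.022, -0.075, 0], "offset": [0.014, -0.034, 0.0], "jaw": 1}, {"rotation": [0, 0, 0], "offset": [0.014, -0.034, 0.0], "jaw": 1}, {"rotation": [0, 0, 0], "offset": [0.014, -0.034, 0.0], "jaw": 1}, {"rotation": [0, 0, 0], "offset": [0.014, -0.034, 0.0], "jaw": 1}, {"rotation": [0, 0, 0], "offset": [0.014, -0.034, 0.0], "jaw": 1}, {"rotation": [0, 0, 0], "offset": [0.014, -0.034, 0.0], "jaw": 1}, {"rotation": [0, 0, 0], "offset": [0.014, -0.034, 0.0], "jaw": 1}, {"rotation": [0, 0, 0], "offset": [0.014, -0.034, 0.0], "jaw": 1}, {"rotation": [0, 0, 0], "offset": [0.014, -0.034, 0.0], "jaw": 1}, {"rotation": [0, 0, 0], "offset": [0, 0, 0], "jaw": 1}])

```text
clock: 1.87
eef_pos: [0.4163, 0.1361, 0.2062]
tool_rot: [0.317, 2.4, -0.256]
contact_force: [-0.0, -0.8, 0.1]
grip_width: 0.0002
grasp_force: 0.0
```

```bash
cat > st.py <<'E'
from h import *
s=env.observe();np.set_printoptions(precision=3,suppress=True)
R=cv2.Rodrigues(np.array(s['tool_rot']))[0]
c=np.array([.736,-.14]);u=np.array([np.cos(.287),-np.sin(.287)]);v=np.array([-u[1],u[0]])
z=np.r_[u*.7071,-.7071];y=np.r_[v,0]
if y@R[:,1]<0:y=-y
T=np.c_[np.cross(y,z),y,z]
d=np.array(s['eef_pos'][:2])-c
print(s['clock'],'tcp',s['eef_pos'],'loc',d@u,d@v,'\n',R,'\nfix rot',cv2.Rodrigues(T@R.T)[0].ravel(),'q',s['joint_positions'],'F',s['contact_force'])
t=c-.2*u;print('to pre',np.r_[t,.178]-s['eef_pos'])
E
python3 st.py
```

```text
1.8667 tcp [0.416 0.136 0.206] loc -0.38476207649829736 0.17428331164008617 
 [[-0.731  0.294  0.616]
 [ 0.157  0.951 -0.267]
 [-0.664 -0.098 -0.741]] 
fix rot [ 0.079 -0.08   0.016] q [-0.33   0.381 -0.664  2.42   1.44   0.957 -0.858] F [-0.045 -0.778  0.072]
to pre [ 0.128 -0.219 -0.028]
```

Call:
arm_command(moves=[{"rotation": [0.02, -0.02, 0.004], "offset": [0.02, -0.01, 0.01], "jaw": 1}, {"rotation": [0.02, -0.02, 0.004], "offset": [0.02, -0.01, 0.01], "jaw": 1}, {"rotation": [0.02, -0.02, 0.004], "offset": [0.02, -0.02, 0.01], "jaw": 1}, {"rotation": [0.02, -0.02, 0.004], "offset": [0.01, -0.025, 0], "jaw": 1}, {"rotation": [0, 0, 0], "offset": [0.01, -0.025, 0], "jaw": 1}, {"rotation": [0, 0, 0], "offset": [0.01, -0.025, 0], "jaw": 1}, {"rotation": [0, 0, 0], "offset": [0.01, -0.025, 0], "jaw": 1}, {"rotation": [0, 0, 0], "offset": [0.005, -0.025, 0], "jaw": 1}, {"rotation": [0, 0, 0], "offset": [0.005, -0.025, 0], "jaw": 1}, {"rotation": [0, 0, 0], "offset": [0, -0.025, 0], "jaw": 1}, {"rotation": [0, 0, 0], "offset": [0, 0, 0], "jaw": 1}])

```text
clock: 2.78
eef_pos: [0.5245, -0.079, 0.237]
tool_rot: [0.334, 2.334, -0.142]
contact_force: [-1.0, 0.0, 1.1]
grip_width: -0.0
grasp_force: 0.0
```

```bash
python3 st.py; python3 - <<'E'
from h import *
cv2.imwrite("pics/w1.png",env.camera("wrist")["image"][:,:,::-1])
E
```

```text
2.7833 tcp [ 0.524 -0.079  0.237] loc -0.22011359307730904 -0.001410049274184059 
 [[-0.677  0.281  0.68 ]
 [ 0.197  0.96  -0.201]
 [-0.709 -0.002 -0.705]] 
fix rot [ 0.003  0.003 -0.002] q [ 0.369  0.303 -0.483  2.392  2.23   0.472 -0.888] F [-0.986  0.027  1.116]
to pre [ 0.02  -0.004 -0.059]
```

View pics/w1.png

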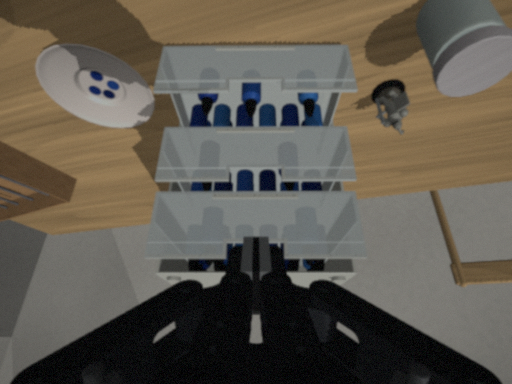

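The wrist view is upside down: the three drawer fronts sit square in the image, with the top one spanning columns 150–365 and the fingertip at column 256, so it is centred. Jar, knight and saucer are well to the sides. Next I descend and advance.

Call:
arm_command(moves=[{"rotation": [0, 0, 0], "offset": [0.005, -0.0015, -0.01], "jaw": 1}, {"rotation": [0, 0, 0], "offset": [0.005, -0.0015, -0.01], "jaw": 1}, {"rotation": [0, 0, 0], "offset": [0.005, -0.0015, -0.01], "jaw": 1}, {"rotation": [0, 0, 0], "offset": [0.005, -0.0015, -0.01], "jaw": 1}, {"rotation": [0, 0, 0], "offset": [0.005, -0.0015, -0.01], "jaw": 1}, {"rotation": [0, 0, 0], "offset": [0.005, -0.0015, -0.01], "jaw": 1}, {"rotation": [0, 0, 0], "offset": [0.005, -0.0015, 0], "jaw": 1}, {"rotation": [0, 0, 0], "offset": [0.005, -0.0015, 0], "jaw": 1}, {"rotation": [0, 0, 0], "offset": [0.005, -0.0015, 0], "jaw": 1}, {"rotation": [0, 0, 0], "offset": [0.005, -0.0015, 0], "jaw": 1}, {"rotation": [0, 0, 0], "offset": [0, 0, 0], "jaw": 1}])

```text
clock: 3.75
eef_pos: [0.5766, -0.0886, 0.1783]
tool_rot: [0.324, 2.332, -0.134]
contact_force: [0.4, -0.4, 0.3]
grip_width: 0.0
grasp_force: 0.0
```

```bash
python3 st.py
```

```text
3.75 tcp [ 0.577 -0.089  0.178] loc -0.16741664199984962 0.004189085236754334 
 [[-0.676  0.272  0.685]
 [ 0.192  0.962 -0.193]
 [-0.711  0.001 -0.703]] 
fix rot [ 0.001  0.006 -0.011] q [ 0.393  0.514 -0.519  2.337  2.372  0.619 -0.965] F [ 0.379 -0.354  0.286]
to pre [-0.032  0.005 -0.   ]
```

Call:
arm_command(moves=[{"rotation": [0, 0, 0], "offset": [0.003, -0.001, 0], "jaw": 1}, {"rotation": [0, 0, 0], "offset": [0.003, -0.001, 0], "jaw": 1}, {"rotation": [0, 0, 0], "offset": [0.003, -0.001, 0], "jaw": 1}, {"rotation": [0, 0, 0], "offset": [0.003, -0.001, 0], "jaw": 1}, {"rotation": [0, 0, 0], "offset": [0.003, -0.001, 0], "jaw": 1}, {"rotation": [0, 0, 0], "offset": [0.003, -0.001, 0], "jaw": 1}, {"rotation": [0, 0, 0], "offset": [0.003, -0.001, 0], "jaw": 1}, {"rotation": [0, 0, 0], "offset": [0.003, -0.001, 0], "jaw": 1}, {"rotation": [0, 0, 0], "offset": [0.003, -0.001, 0], "jaw": 1}, {"rotation": [0, 0, 0], "offset": [0.003, -0.001, 0], "jaw": 1}, {"rotation": [0, 0, 0], "offset": [0.003, -0.001, 0], "jaw": 1}, {"rotation": [0, 0, 0], "offset": [0.003, -0.001, 0], "jaw": 1}])

```text
clock: 4.75
eef_pos: [0.6111, -0.1001, 0.1769]
tool_rot: [0.323, 2.336, -0.132]
contact_force: [-1.8, 1.0, 0.5]
grip_width: -0.0004
grasp_force: 0.8
```

Call:
arm_command(moves=[{"rotation": [0, 0, 0], "offset": [0.003, -0.001, 0], "jaw": 1}, {"rotation": [0, 0, 0], "offset": [0.003, -0.001, 0], "jaw": 1}, {"rotation": [0, 0, 0], "offset": [0.003, -0.001, 0], "jaw": 1}, {"rotation": [0, 0, 0], "offset": [0.003, -0.001, 0], "jaw": 1}, {"rotation": [0, 0, 0], "offset": [0.003, -0.001, 0], "jaw": 1}, {"rotation": [0, 0, 0], "offset": [0.003, -0.001, 0], "jaw": 1}, {"rotation": [0, 0, 0], "offset": [0.003, -0.001, 0], "jaw": 1}, {"rotation": [0, 0, 0], "offset": [0.002, -0.0005, 0], "jaw": 1}, {"rotation": [0, 0, 0], "offset": [0, 0, 0], "jaw": 1}])

```text
clock: 5.5
eef_pos: [0.6347, -0.1088, 0.1773]
tool_rot: [0.325, 2.333, -0.135]
contact_force: [0.5, 0.6, 0.7]
grip_width: -0.0002
grasp_force: 0.2
```

Call:
arm_command(moves=[{"rotation": [0, 0, 0], "offset": [0.002, -0.0006, 0], "jaw": 1}, {"rotation": [0, 0, 0], "offset": [0.002, -0.0006, 0], "jaw": 1}, {"rotation": [0, 0, 0], "offset": [0.001, -0.0003, 0], "jaw": 1}, {"rotation": [0, 0, 0], "offset": [0.001, -0.0003, 0], "jaw": 1}, {"rotation": [0, 0, 0], "offset": [0.001, -0.0003, 0], "jaw": 1}])

```text
clock: 5.92
eef_pos: [0.6412, -0.1107, 0.1773]
tool_rot: [0.325, 2.334, -0.134]
contact_force: [-1.0, 0.7, 0.9]
grip_width: -0.0003
grasp_force: 0.8
```

Call:
arm_command(moves=[{"rotation": [0, 0, 0], "offset": [0.001, -0.0003, 0], "jaw": 1}, {"rotation": [0, 0, 0], "offset": [0.001, -0.0003, 0], "jaw": 1}, {"rotation": [0, 0, 0], "offset": [0.001, -0.0003, 0], "jaw": 1}, {"rotation": [0, 0, 0], "offset": [0.001, -0.0003, 0], "jaw": 1}])

```text
clock: 6.25
eef_pos: [0.6452, -0.1118, 0.1772]
tool_rot: [0.325, 2.334, -0.134]
contact_force: [-2.5, 0.5, 0.1]
grip_width: 0.0001
grasp_force: 0.8
```

Call:
arm_command(moves=[{"rotation": [0, 0, 0], "offset": [0.001, -0.0003, 0], "jaw": 1}, {"rotation": [0, 0, 0], "offset": [0.001, -0.0003, 0], "jaw": 1}, {"rotation": [0, 0, 0], "offset": [0.001, -0.0003, 0], "jaw": 1}])

```text
clock: 6.5
eef_pos: [0.6462, -0.1119, 0.1769]
tool_rot: [0.324, 2.337, -0.134]
contact_force: [-15.6, 2.2, 11.8]
grip_width: -0.0002
grasp_force: 8.1
```

The force rose to 15 N at the expected place, so the top drawer is at its stop. Next I back off and lower to the middle drawer.

Call:
arm_command(moves=[{"rotation": [0, 0, 0], "offset": [-0.003, 0.001, 0], "jaw": 1}, {"rotation": [0, 0, 0], "offset": [-0.01, 0.003, 0], "jaw": 1}, {"rotation": [0, 0, 0], "offset": [-0.01, 0.003, 0], "jaw": 1}, {"rotation": [0, 0, 0], "offset": [-0.01, 0.003, 0], "jaw": 1}, {"rotation": [0, 0, 0], "offset": [-0.01, 0.003, 0], "jaw": 1}, {"rotation": [0, 0, 0], "offset": [-0.01, 0.003, 0], "jaw": 1}, {"rotation": [0, 0, 0], "offset": [-0.01, 0.003, 0], "jaw": 1}, {"rotation": [0, 0, 0], "offset": [-0.01, 0.003, 0], "jaw": 1}, {"rotation": [0, 0, 0], "offset": [-0.01, 0.003, 0], "jaw": 1}, {"rotation": [0, 0, 0], "offset": [0, 0, -0.01], "jaw": 1}, {"rotation": [0, 0, 0], "offset": [0, 0, -0.01], "jaw": 1}, {"rotation": [0, 0, 0], "offset": [0, 0, -0.01], "jaw": 1}, {"rotation": [0, 0, 0], "offset": [0, 0, -0.01], "jaw": 1}, {"rotation": [0, 0, 0], "offset": [0, 0, -0.01], "jaw": 1}, {"rotation": [0, 0, 0], "offset": [0, 0, -0.01], "jaw": 1}, {"rotation": [0, 0, 0], "offset": [0, 0, -0.008], "jaw": 1}, {"rotation": [0, 0, 0], "offset": [0, 0, 0], "jaw": 1}])

```text
clock: 7.92
eef_pos: [0.5652, -0.087, 0.1074]
tool_rot: [0.325, 2.337, -0.132]
contact_force: [-0.2, 0.1, -1.0]
grip_width: -0.0003
grasp_force: 0.0
```

```bash
python3 st.py; python3 - <<'E'
from h import *
a=env.camera("wrist")["image"];b=env.camera("side")["image"]
cv2.imwrite("pics/w2.png",cv2.resize(np.hstack([a,b])[:,:,::-1],(800,300)))
E
```

```text
7.9167 tcp [ 0.565 -0.087  0.107] loc -0.17883051203081085 0.0024408076078659665 
 [[-0.68   0.272  0.681]
 [ 0.193  0.962 -0.191]
 [-0.708  0.002 -0.707]] 
fix rot [-0.002  0.001 -0.012] q [ 0.405  0.709 -0.573  2.414  2.494  0.866 -1.073] F [-0.205  0.129 -0.984]
to pre [-0.021  0.004  0.071]
```

View pics/w2.png

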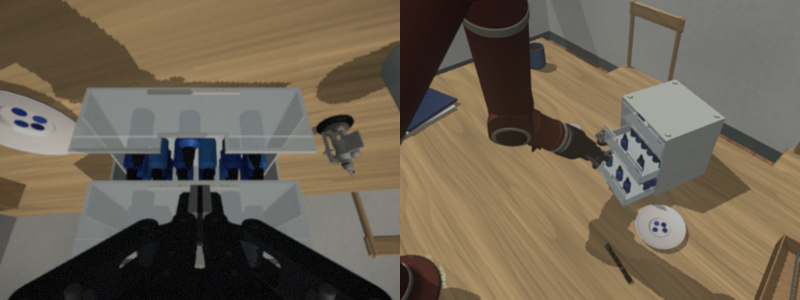

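In the side half the top drawer is flush and shut. The fingertip stands in front of the middle drawer, above the bottom one. Now I push the middle drawer.

Call:
arm_command(moves=[{"rotation": [0, 0, 0], "offset": [0.003, -0.001, 0], "jaw": 1}, {"rotation": [0, 0, 0], "offset": [0.003, -0.001, 0], "jaw": 1}, {"rotation": [0, 0, 0], "offset": [0.003, -0.001, 0], "jaw": 1}, {"rotation": [0, 0, 0], "offset": [0.003, -0.001, 0], "jaw": 1}, {"rotation": [0, 0, 0], "offset": [0.003, -0.001, 0], "jaw": 1}, {"rotation": [0, 0, 0], "offset": [0.003, -0.001, 0], "jaw": 1}, {"rotation": [0, 0, 0], "offset": [0.003, -0.001, 0], "jaw": 1}, {"rotation": [0, 0, 0], "offset": [0.003, -0.001, 0], "jaw": 1}, {"rotation": [0, 0, 0], "offset": [0.003, -0.001, 0], "jaw": 1}, {"rotation": [0, 0, 0], "offset": [0.003, -0.001, 0], "jaw": 1}, {"rotation": [0, 0, 0], "offset": [0.003, -0.001, 0], "jaw": 1}, {"rotation": [0, 0, 0], "offset": [0.003, -0.001, 0], "jaw": 1}, {"rotation": [0, 0, 0], "offset": [0.003, -0.001, 0], "jaw": 1}, {"rotation": [0, 0, 0], "offset": [0.003, -0.001, 0], "jaw": 1}, {"rotation": [0, 0, 0], "offset": [0.003, -0.001, 0], "jaw": 1}])

```text
clock: 9.27
eef_pos: [0.6102, -0.1016, 0.1089]
tool_rot: [0.323, 2.336, -0.132]
contact_force: [-1.4, 1.6, -0.3]
grip_width: 0.0
grasp_force: 0.8
```

```bash
python3 st.py
```

```text
9.2667 tcp [ 0.61  -0.102  0.109] loc -0.1314985167678044 0.0012708551174992007 
 [[-0.679  0.27   0.683]
 [ 0.192  0.963 -0.19 ]
 [-0.709  0.002 -0.705]] 
fix rot [-0.001  0.003 -0.013] q [ 0.418  0.716 -0.538  2.292  2.484  0.757 -0.999] F [-1.422  1.634 -0.312]
to pre [-0.066  0.018  0.069]
```

37 mm to the stop.

Call:
arm_command(moves=[{"rotation": [0, 0, 0], "offset": [0.003, -0.0009, 0], "jaw": 1}, {"rotation": [0, 0, 0], "offset": [0.003, -0.0009, 0], "jaw": 1}, {"rotation": [0, 0, 0], "offset": [0.003, -0.0009, 0], "jaw": 1}, {"rotation": [0, 0, 0], "offset": [0.003, -0.0009, 0], "jaw": 1}, {"rotation": [0, 0, 0], "offset": [0.003, -0.0009, 0], "jaw": 1}, {"rotation": [0, 0, 0], "offset": [0.003, -0.0009, 0], "jaw": 1}, {"rotation": [0, 0, 0], "offset": [0.003, -0.0009, 0], "jaw": 1}, {"rotation": [0, 0, 0], "offset": [0.003, -0.0009, 0], "jaw": 1}, {"rotation": [0, 0, 0], "offset": [0.002, -0.0006, 0], "jaw": 1}, {"rotation": [0, 0, 0], "offset": [0.002, -0.0006, 0], "jaw": 1}, {"rotation": [0, 0, 0], "offset": [0.001, -0.0003, 0], "jaw": 1}, {"rotation": [0, 0, 0], "offset": [0.001, -0.0003, 0], "jaw": 1}])

```text
clock: 10.27
eef_pos: [0.6402, -0.1115, 0.1092]
tool_rot: [0.324, 2.334, -0.134]
contact_force: [-1.6, 1.2, 0.7]
grip_width: 0.0003
grasp_force: 0.8
```

Call:
arm_command(moves=[{"rotation": [0, 0, 0], "offset": [0.001, -0.0003, 0], "jaw": 1}, {"rotation": [0, 0, 0], "offset": [0.001, -0.0003, 0], "jaw": 1}, {"rotation": [0, 0, 0], "offset": [0.001, -0.0003, 0], "jaw": 1}, {"rotation": [0, 0, 0], "offset": [0.001, -0.0003, 0], "jaw": 1}, {"rotation": [0, 0, 0], "offset": [0.001, -0.0003, 0], "jaw": 1}, {"rotation": [0, 0, 0], "offset": [0.001, -0.0003, 0], "jaw": 1}])

```text
clock: 10.77
eef_pos: [0.6457, -0.113, 0.109]
tool_rot: [0.324, 2.335, -0.133]
contact_force: [-7.8, 2.3, 5.9]
grip_width: -0.0
grasp_force: 4.0
```

Call:
arm_command(moves=[{"rotation": [0, 0, 0], "offset": [0.001, -0.0003, 0], "jaw": 1}, {"rotation": [0, 0, 0], "offset": [0.0005, -0.0002, 0], "jaw": 1}])

```text
clock: 10.93
eef_pos: [0.6458, -0.113, 0.109]
tool_rot: [0.323, 2.337, -0.133]
contact_force: [-11.1, 2.4, 8.4]
grip_width: 0.0001
grasp_force: 5.7
```

The middle drawer is at its stop too. I back off and raise clear.

Call:
arm_command(moves=[{"rotation": [0, 0, 0], "offset": [-0.003, 0.001, 0], "jaw": 1}, {"rotation": [0, 0, 0], "offset": [-0.01, 0.003, 0], "jaw": 1}, {"rotation": [0, 0, 0], "offset": [-0.01, 0.003, 0], "jaw": 1}, {"rotation": [0, 0, 0], "offset": [-0.01, 0.003, 0], "jaw": 1}, {"rotation": [0, 0, 0], "offset": [-0.01, 0.003, 0], "jaw": 1}, {"rotation": [0, 0, 0], "offset": [-0.01, 0.003, 0.005], "jaw": 1}, {"rotation": [0, 0, 0], "offset": [-0.01, 0.003, 0.01], "jaw": 1}, {"rotation": [0, 0, 0], "offset": [-0.01, 0.003, 0.02], "jaw": 1}, {"rotation": [0, 0, 0], "offset": [-0.01, 0.003, 0.02], "jaw": 1}, {"rotation": [0, 0, 0], "offset": [-0.01, 0.003, 0.02], "jaw": 1}, {"rotation": [0, 0, 0], "offset": [-0.01, 0.003, 0.02], "jaw": 1}, {"rotation": [0, 0, 0], "offset": [0, 0, 0.02], "jaw": 1}, {"rotation": [0, 0, 0], "offset": [0, 0, 0], "jaw": 1}, {"rotation": [0, 0, 0], "offset": [0, 0, 0], "jaw": 1}])

```text
clock: 12.1
eef_pos: [0.5453, -0.0829, 0.2263]
tool_rot: [0.324, 2.33, -0.135]
contact_force: [-0.1, -0.0, -0.3]
grip_width: -0.0002
grasp_force: 0.0
```

```bash
python3 - <<'E'
from h import *
s=env.observe();print(s['eef_pos'],s['contact_force'])
a=env.camera("wrist")["image"];b=env.camera("side")["image"]
cv2.imwrite("pics/w3.png",cv2.resize(np.hstack([a,b])[:,:,::-1],(800,300)))
E
```

```text
[ 0.54530058 -0.08286633  0.22625422] [-0.08306235 -0.0324563  -0.25417358]
```

View pics/w3.png

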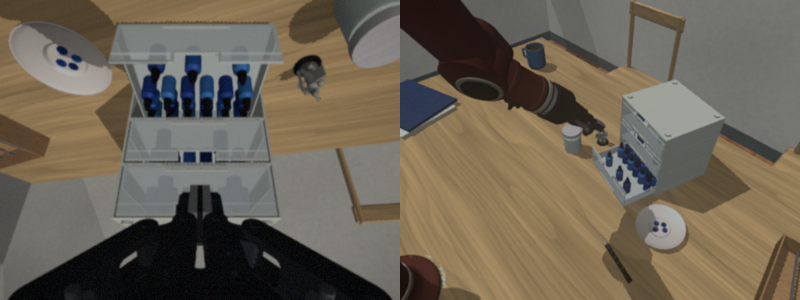

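The top and middle drawers look flush. The bottom drawer is still out with its bottles upright, and the other things are undisturbed, so I'm handing in.

```bash
python3 -c "
from station import env
print(env.sign_off())"
```

```text
the job is handed in; nothing more can be done
None
```

I pushed the top and middle drawers shut to their stops from outside (about 20 N at the most) and handed the job in, with no verdict returned; in the last pictures the bottom drawer is still out, its bottles are upright, and the saucer, pin vice, jar and knight look undisturbed.

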